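# Index pot batts down a roller lane past a push-push stop

### The job

Send the terracotta pot's batt on to the yellow end stop by pressing the red cap once so that the middle stop locks down, then press it again so that the stop springs back up. Then slide the white pot's batt off the plywood deck onto the rollers, so that it rolls down and waits against the raised middle stop. The pots are still soft: touch only the wooden batts, and leave the other things on the bench as they are.

Things in the scene. Friction and masses are not known exactly. Their poses are not given: they have to be found in the camera images.
- lane: Fixed roller lane. Origin on the bench under it, mid-width; z up. It runs along y, sloping 7 degrees down to -y; +x is its far side. 14 free steel rollers (18 mm thick) from y = +97 to -293 mm; their tops are 112 mm up at y = +97, 100 at 0, 71 at -235. Rails 11 mm above the rollers, inner faces at x = +55 and -55 mm (the -x one flares to -69 at the deck).
- deck (a point): Centre of the top of the level plywood infeed deck, 112.4 mm above the bench, flush with the first roller's top. The deck spans 183 mm along the lane's x and 187 mm along y (lane x -125 to +58, y +113 to +300). Along its +x side runs a fence 20 mm high, inner face at lane x = +54 mm, in line with the rail; the other sides are open.
- end_stop (a point): Mid-width of the upstream face of the yellow end stop, at roller height, lane y = -298 mm, the lower end of the lane. A batt resting there has its centre at about lane y = -233 mm.
- blade (a point): Mid-width of the place where the upstream face of the red middle-stop blade (70 mm wide) crosses the roller tops, lane y = -125 mm. Fixed point, does not move with the blade. A batt leaning there has its centre at about lane y = -60 mm.
- stop (a joint): Push-push middle stop, metres pressed down. 0: up, blade 17 mm above the rollers. Pressed to full depth 0.032 and let go it locks at about 0.022 (blade below the rollers, lane open); pressed again to 0.032 and let go it springs back to 0. A press 2 mm or more short may not click. Spring 2 N at the top, 5 N at full depth, then a hard stop. It starts up.
- stop_cap (a point): Centre of the top of the round red cap (34 mm across) of the middle stop, at lane x = -105, y = -128 mm, over a blue housing 60 x 64 mm, 106 mm tall. It moves straight down: top 150 mm above the bench when up, 128 locked down, 118 at full depth.
- batt1: Wooden batt (100 mm along its x, 130 along its y, 18 thick; about 0.5 kg with pot) with a terracotta bowl stuck on it (74 mm across, top 54 mm above the batt's underside). Origin: centre of the batt's underside; z up. It starts on the rollers, leaning on the raised middle stop, y axis along the lane; when freed it rolls to the end stop in about 1 to 2 s.
- batt2: Wooden batt like the first (100 x 130 x 18 mm, about 0.5 kg with pot) with a white pot stuck on it (74 mm across, top 54 mm up). Origin: centre of the batt's underside; z up. It starts on the deck, somewhat turned and off the lane's line to -x; it fits between the rails (10 mm play) with its y axis along the lane and rolls off by itself once its centre is past lane y = +97 mm.
- glaze_blue_mid (a point): Bystander: glaze jar, blue label, 54 mm across, 85 mm tall; its centre.
- glaze_green_mid (a point): Bystander: glaze jar, green label, same size; its centre.
- glaze_amber_mid (a point): Bystander: glaze jar, orange label, same size; its centre.
- mug_mid (a point): Bystander: blue mug, 80 mm across, 85 mm tall; its centre.
- trim_knife_mid (a point): Bystander: flat trimming knife, 170 mm long, lying on the bench; its middle.
- pot1: The soft terracotta bowl stuck on the first batt; origin at the centre of its foot, 18 mm above the batt's underside. Not to be touched.
- pot2: The soft white pot stuck on the second batt; origin at the centre of its foot, 18 mm above the batt's underside. Not to be touched.
Things that resemble listed ones, but are neither listed nor needed, are in the scene too. What is shaped like the batt2 but green or turquoise is not meant.

How it is judged:
By the outcome, as a careful person would: the job done as asked, in the order asked, and still so for the second after the job is handed in, with the robot touching nothing.
It also fails if it takes over 62 s, if anything falls off the work surface, if the arm or the gripper's body presses on something with over 40 N, if the wrist force passes 120 N, or if a joint passes its speed limit or range.

### The arm

A 7-joint arm with a two-finger parallel gripper is mounted at the origin on the work surface. World frame = base frame: x ahead of the robot, y to its left, z up, the work surface at z = 0. Lengths are in m, angles in rad, forces in N, time in s.
With the tool pointing down it reaches from about 0.4 to 0.875 m from the base axis. Payload 19.3 kg.
Tool frame: the origin (TCP) lies at the very end of the fingers, on their centre line; the grasp point (between the pads) lies 19 mm behind it; z points along the fingers, y is the line along which they close (so a half turn about z gives the same grasp; the last joint's range is limited). The gripper opens to 85 mm and grips with 20 to 120 N. Pads are 22 mm wide; open, the fingers measure 114 mm over their backs; the gripper's body (76 mm by 85 mm) begins 54 mm behind the grasp point. The pads swing forward as they close: fully open they stand 13 mm farther back than shut.
Start: joints at [-1.205, 0.521, -0.036, 1.599, 0.021, 1.021, -0.113], TCP at [0.264, 0.567, 0.231] pointing down, gripper open.
Joint ranges: [-2.91, 2.91], [-0.3, 2.13], [-1.5, 1.42], [0.17, 2.43], [-1.26, 4.41], [0.16, 1.93], [-2.52, 2.52]. Speed limits (rad/s): [1.89, 1.89, 2.39, 2.39, 3.01, 3.01, 3.01].

### API

Orientations are given as a unit quaternion [x, y, z, w].
In Python, from station import env gives the robot as it stands.
- The arm moves only by the tool play_rows, never from a script. Its argument "motion" is a list of rows, each an object with "xyz": the shift along the tool's x, y, z in mm, a list of three; "roll": the turn about the tool's z in degrees. In form: [{"xyz": [x, y, z], "roll": roll}, ...]. A call has 1 to 8 rows; each row is the pose to reach, as a shift and turn from the pose commanded when the call began, along the tool's axes at that moment; what a row does not reach only later rows make up. A row lasts 1/12 s, in which the tool goes at most 41.7 mm and 7.16 degrees, less where a joint would pass 70% of its speed; a pose out of reach is approached as far as the arm can. A call with a gripper value outside its range is refused whole. "fingers" is the closure, from -1 (fully open) to 1 (shut), so that 0 is half open, set as the call begins (left out, the last holds). The fingers move at their own pace and stop on an object; "newtons" is the grip in N (left out, the last holds). Time passes only in rows, so rows that repeat a pose let the fingers close. It gives the time, the measured TCP pose, the force, the opening and the grip force at its end, in the units of the state.
- env.get_obs(): the state, without advancing time (a new reading comes with each control period).
- env.read_camera(name): name is "scene" or "top" or "wrist"; returns the picture (400x640x3 uint8, red, green, blue); there is no depth.
- env.camera_model(name): a dict with "vertical_fov" (degrees; the focal length in pixels is half the picture's height over the tangent of half this angle, whatever the lens; pixels are square), "cx", "cy" (the principal point, pixels), "extrinsics" (4x4, takes a point from world to camera coordinates). Camera axes: x right, y down, z forward; pixel columns grow to the right and rows downward; lengths in m; the calibration is good to about 2 mm. The wrist camera is an equidistant fisheye: a pixel r from the principal point sees the ray r / f radians off the axis. A picture is of the moment at which its call begins: read the wrist's pose just before it. camera_model takes no time and is no camera call; for the wrist camera it gives the pose at the moment of the call.
- env.close_job(): hands the job in; it is judged then, once.
The state is a dict: "time_s": time; "joint_positions": joint angles; "joint_velocities": joint speeds; "joint_torque": joint torques, N m; "position": TCP position; "eef_rot": TCP orientation; "ft_force": force on the tool from outside, world axes, zero at the start; "wrist_torque": the same for the moment, N m; "finger_gap": finger opening in m; "grasp_force": force on a finger pad.
Only numpy, scipy, OpenCV 4.12 (cv2) and the standard library are available. Lean on these libraries where they do the work, as an engineer would, in place of code of your own. Each camera call takes 0.05 s, during which the arm holds its last target. There are 200 camera calls.

## Working session

There is one attempt and no reset: what is moved stays moved. The work goes in short steps, Python scripts to look and compute and a tool call to move; the robot and the scene stay as the last step left them, time stands still between calls to the robot, and variables do not carry over. Pictures are saved under pics/ and viewed, at most 10 in all, crops included, and the job is handed in when it is done.

Besides the shell and the picture viewer there is one more tool, called after "Call:" as name(argument=value, ...) on one line, values as JSON. play_rows: Moves the arm, as the interface text tells. Its arguments: {"type":"object","properties":{"motion":{"type":"array","items":{"type":"object","properties":{"xyz":{"type":"array","items":{"type":"number"}},"roll":{"type":"number"}}}},"fingers":{"type":"number"},"newtons":{"type":"number"}},"required":["motion"]}

```bash
ls; mkdir -p pics; python3 - <<'E'
from station import env
import cv2,numpy as np
o=env.get_obs();print(o['time_s'],o['position'],o['eef_rot'],o['finger_gap'])
for n in('scene','top'):
    m=env.camera_model(n);print(n,m['vertical_fov'],m['cx'],m['cy'],np.round(m['extrinsics'],4).tolist())
    cv2.imwrite(f'pics/{n}0.png',env.read_camera(n)[:,:,::-1])
E
```

```text
pics
0.0 [0.26374156 0.56625394 0.23072707] [ 2.16191581e-01  9.76350793e-01 -5.67946282e-04 -8.33987874e-05] 0.08535497143158173
scene 53.85223941032073 317.8104439214565 203.5720313852145 [[0.8226, 0.5686, 0.0061, -0.4252], [0.4772, -0.6844, -0.5512, -0.1412], [-0.3092, 0.4564, -0.8343, 1.5154], [0.0, 0.0, 0.0, 1.0]]
top 45.41844096818482 317.90976186873314 198.16751755483037 [[0.0092, -0.9997, -0.0225, 0.0586], [-0.9961, -0.0072, -0.0875, 0.4981], [0.0874, 0.0232, -0.9959, 1.4391], [0.0, 0.0, 0.0, 1.0]]
```

View pics/scene0.png

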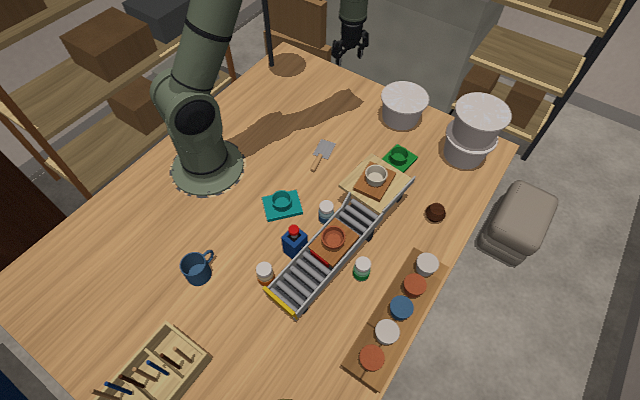

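View pics/top0.png

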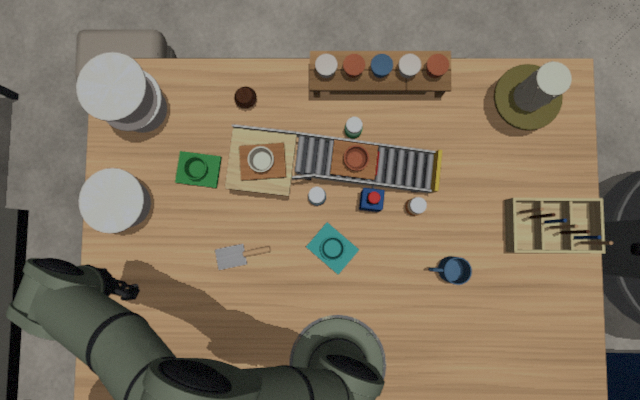

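Candidates for batt2 in the top view: the brown batt with white pot on the deck (262,161), a green one (198,169) and a turquoise one (332,248). I choose (262,161). The red cap is at (374,198), the terracotta batt at (355,159) and the yellow stop at (438,170). I'll check the choice in a close crop.

```bash
cat > h.py <<'E'
import numpy as np,cv2
from station import env
def ray(n,u,v):
    m=env.camera_model(n);E=np.array(m['extrinsics']);R=E[:3,:3];t=E[:3,3]
    f=200/np.tan(np.radians(m['vertical_fov']/2))
    a,b=u-m['cx'],v-m['cy']
    if n=='wrist':
        r=np.hypot(a,b);th=r/f;d=np.array([a/r*np.sin(th),b/r*np.sin(th),np.cos(th)])
    else: d=np.array([a/f,b/f,1])
    return -R.T@t,R.T@d
def onz(n,u,v,z):
    o,d=ray(n,u,v);return (o+d*(z-o[2])/d[2])
def proj(n,p):
    m=env.camera_model(n);E=np.array(m['extrinsics']);q=E[:3,:3]@p+E[:3,3]
    f=200/np.tan(np.radians(m['vertical_fov']/2))
    if n=='wrist':
        r=np.hypot(q[0],q[1]);s=f*np.arctan2(r,q[2])/r
    else: s=f/q[2]
    return np.array([m['cx']+s*q[0],m['cy']+s*q[1]])
E
python3 - <<'E'
from h import *
im=cv2.imread('pics/top0.png')
c=cv2.resize(im[112:222,218:448],None,fx=3.4,fy=3.4,interpolation=cv2.INTER_CUBIC)
cv2.imwrite('pics/crop0.png',c)
hsv=cv2.cvtColor(im,cv2.COLOR_BGR2HSV)
def blob(lo,hi,box):
    m=cv2.inRange(hsv,np.array(lo),np.array(hi));k=np.zeros_like(m);x0,y0,x1,y1=box;k[y0:y1,x0:x1]=m[y0:y1,x0:x1]
    cs,_=cv2.findContours(k,cv2.RETR_EXTERNAL,cv2.CHAIN_APPROX_NONE);cc=max(cs,key=cv2.contourArea)
    return cc,cv2.minAreaRect(cc)
r=blob([0,150,100],[8,255,255],(362,186,386,212));print('cap',r[1],onz('top',*r[1][0],.15))
r=blob([20,150,100],[35,255,255],(425,140,450,200));print('yel',r[1],onz('top',*r[1][0],.075))
for p in [(262,161),(240,140),(245,185)]: print(hsv[p[1],p[0]],hsv[p[1]+12,p[0]])
E
```

```text
cap ((373.3999938964844, 197.20001220703125), (10.733125686645508, 10.733125686645508), 26.56505012512207) [ 0.49020738 -0.0947733   0.15      ]
yel ((437.28717041015625, 173.62872314453125), (3.681637763977051, 33.2342414855957), 5.710593223571777) [ 0.56803633 -0.28950354  0.075     ]
[ 38  17 177] [ 12 130  90]
[ 23  66 174] [ 13 132 137]
[ 20  77 173] [ 16  90 173]
```

View pics/crop0.png

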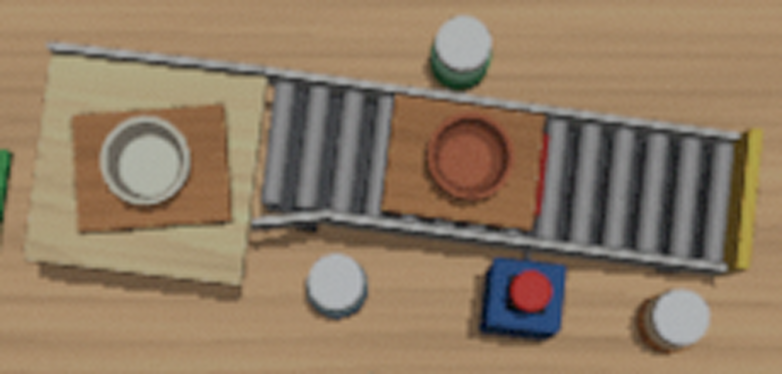

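The crop shows the brown batt with the white pot, turned about 9° on the plywood deck. Deck corners are at crop (50,52), (268,72), (240,284), (25,262), and the terracotta batt leans on the red blade. The choice is confirmed, so I'll fit the lane frame.

```bash
cat >> h.py <<'E'
def fit(L,W):
    L,W=np.array(L),np.array(W);a,b=L-L.mean(0),W-W.mean(0)
    th=np.arctan2((a[:,0]*b[:,1]-a[:,1]*b[:,0]).sum(),(a*b).sum());R=np.array([[np.cos(th),-np.sin(th)],[np.sin(th),np.cos(th)]])
    t=W.mean(0)-R@L.mean(0);return th,R,t,W-(L@R.T+t)
E
python3 - <<'E'
from h import *
P=lambda x,y,z:onz('top',218+(x+.5)/3.4-.5,112+(y+.5)/3.4-.5,z)[:2]
W=[P(240,284,.1124),P(25,262,.1124),onz('top',373.4,197.2,.15)[:2],P(268,72,.13),P(52,47,.13)]
L=[(-.125,.113),(-.125,.300),(-.105,-.128),(.057,.113),(.057,.300)]
th,R,t,res=fit(L,W);print(np.degrees(th),t,np.round(res*1000,1).tolist())
b=[P(*q,.1304) for q in[(72,115),(224,104),(232,221),(80,232)]]
bl=[(R.T@(q-t)) for q in b];print('batt2 lane',np.round(bl,3).tolist(),np.mean(bl,0),np.mean(b,0))
e=bl[0]-bl[1];print('yaw',np.degrees(np.arctan2(-e[0],e[1])),[np.linalg.norm(b[i]-b[(i+1)%4]) for i in range(4)])
print('yel lane',R.T@(onz('top',437.3,173.6,.08)[:2]-t))
np.savez('lane.npz',th=th,R=R,t=t)
# cap in scene
im=env.read_camera('scene');h=cv2.cvtColor(im,cv2.COLOR_RGB2HSV)
m=cv2.inRange(h,np.array([0,180,90]),np.array([6,255,255]));n,_,s,c=cv2.connectedComponentsWithStats(m)
print([(s[i].tolist(),c[i]) for i in range(1,n) if s[i][4]>30])
print('pred scene cap top',proj('scene',np.r_[R@[-.105,-.128]+t,.15]))
E
```

```text
-6.390784008702792 [0.60752345 0.01808473] [[1.8, 1.7], [-1.5, -1.0], [1.3, 2.7], [-0.8, -0.6], [-0.8, -2.8]]
batt2 lane [[0.0, 0.272], [0.025, 0.146], [-0.073, 0.127], [-0.097, 0.252]] [-0.03630127  0.19917372] [0.59361761 0.22006142]
yaw 10.842403743508715 [np.float64(0.12880414207625854), np.float64(0.09968551591645733), np.float64(0.1279680081219893), np.float64(0.09984564711797972)]
yel lane [-0.00574331 -0.30905245]
[([289, 225, 10, 11, 89], array([293.39325843, 229.70786517])), ([310, 250, 19, 15, 50], array([319.18, 257.  ]))]
pred scene cap top [292.28271174 228.66136122]
```

Call:
play_rows(motion=[{"xyz": [-28,-29,0],"roll": -6},{"xyz": [-55,-58,0],"roll": -12},{"xyz": [-83,-87,0],"roll": -18.6},{"xyz": [-110,-116,0],"roll": -18.6},{"xyz": [-138,-144,0],"roll": -18.6},{"xyz": [-166,-173,0],"roll": -18.6},{"xyz": [-194,-202,0],"roll": -18.6},{"xyz": [-221,-231,0],"roll": -18.6}], fingers=1)

```text
time_s: 0.82
position: [0.3669, 0.2618, 0.2313]
eef_rot: [0.056, 0.998, 0.0, 0.0]
ft_force: [1.6, -0.1, 0.4]
finger_gap: -0.0001
grasp_force: 0.0
```

Call:
play_rows(motion=[{"xyz": [-17,-37,0],"roll": 0},{"xyz": [-35,-74,0],"roll": 0},{"xyz": [-53,-111,0],"roll": 0},{"xyz": [-70,-148,0],"roll": 0},{"xyz": [-88,-185,0],"roll": 0},{"xyz": [-105,-222,0],"roll": 0},{"xyz": [-123,-259,0],"roll": 0},{"xyz": [-140,-296,0],"roll": 0}])

```text
time_s: 1.48
position: [0.4732, -0.048, 0.2314]
eef_rot: [0.056, 0.998, -0.0, 0.0]
ft_force: [1.0, 0.5, 1.6]
finger_gap: 0.0001
grasp_force: 0.0
```

Call:
play_rows(motion=[{"xyz": [-11,-24,10],"roll": 0},{"xyz": [-22,-47,25],"roll": 0},{"xyz": [-22,-47,45],"roll": 0},{"xyz": [-22,-47,60],"roll": 0},{"xyz": [-22,-47,60],"roll": 0},{"xyz": [-22,-47,60],"roll": 0}])

```text
time_s: 1.98
position: [0.4892, -0.095, 0.1711]
eef_rot: [0.056, 0.998, -0.0, -0.001]
ft_force: [0.1, 0.2, 1.3]
finger_gap: 0.0001
grasp_force: 0.0
```

```bash
python3 - <<'E'
from h import *
o=env.get_obs();print(o['time_s'],o['position'],o['ft_force'])
im=env.read_camera('scene')[:,:,::-1];a=cv2.resize(im[150:310,220:380],(480,480),interpolation=2)
tc=proj('scene',o['position']);cv2.circle(a,tuple(int(v) for v in ((tc-[220,150])*3)),3,(0,255,255),1)
cv2.imwrite('pics/cap1.png',a)
E
```

```text
1.9833 [ 0.48923543 -0.09495287  0.17110398] [0.07542258 0.2187371  1.28131216]
```

View pics/cap1.png

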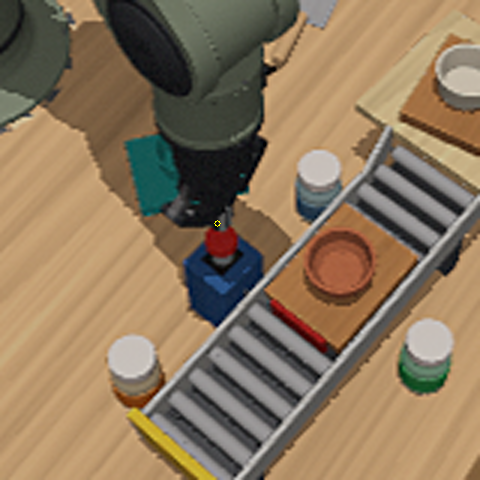

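The fingertips (217,223 in the crop) are right above the red cap (221,240), with batt1 still leaning on the blade. I'll press now.

Call:
play_rows(motion=[{"xyz": [0,0,12],"roll": 0},{"xyz": [0,0,20],"roll": 0},{"xyz": [0,0,28],"roll": 0},{"xyz": [0,0,36],"roll": 0},{"xyz": [0,0,44],"roll": 0},{"xyz": [0,0,50],"roll": 0},{"xyz": [0,0,50],"roll": 0}])

```text
time_s: 2.62
position: [0.4895, -0.0949, 0.1203]
eef_rot: [0.055, 0.998, -0.0, -0.0]
ft_force: [1.6, 0.9, 3.6]
finger_gap: 0.0002
grasp_force: 1.6
```

Call:
play_rows(motion=[{"xyz": [0,0,2],"roll": 0},{"xyz": [0,0,3],"roll": 0},{"xyz": [0,0,3],"roll": 0}])

```text
time_s: 2.87
position: [0.4895, -0.0949, 0.1183]
eef_rot: [0.056, 0.998, 0.0, -0.0]
ft_force: [1.3, 1.5, 3.1]
finger_gap: -0.0005
grasp_force: 1.8
```

Call:
play_rows(motion=[{"xyz": [0,0,1],"roll": 0},{"xyz": [0,0,1],"roll": 0}])

```text
time_s: 3.03
position: [0.4896, -0.0949, 0.1179]
eef_rot: [0.056, 0.998, 0.0, 0.0]
ft_force: [-4.0, 3.7, 15.6]
finger_gap: 0.0001
grasp_force: 7.7
```

Call:
play_rows(motion=[{"xyz": [0,0,1],"roll": 0},{"xyz": [0,0,1],"roll": 0}])

```text
time_s: 3.2
position: [0.4896, -0.095, 0.1177]
eef_rot: [0.056, 0.998, 0.0, 0.0]
ft_force: [-10.0, 2.6, 35.5]
finger_gap: 0.0001
grasp_force: 17.8
```

The hard stop is reached at 117.8 mm. I'll lift to 45 mm above and wait while batt1 rolls.

Call:
play_rows(motion=[{"xyz": [0,0,-8],"roll": 0},{"xyz": [0,0,-20],"roll": 0},{"xyz": [0,0,-45],"roll": 0},{"xyz": [0,0,-45],"roll": 0},{"xyz": [0,0,-45],"roll": 0},{"xyz": [0,0,-45],"roll": 0},{"xyz": [0,0,-45],"roll": 0},{"xyz": [0,0,-45],"roll": 0}])

```text
time_s: 3.87
position: [0.4892, -0.095, 0.1606]
eef_rot: [0.056, 0.998, -0.0, -0.001]
ft_force: [-0.3, 0.4, 0.3]
finger_gap: 0.0
grasp_force: 0.0
```

Call:
play_rows(motion=[{"xyz": [0,0,0],"roll": 0},{"xyz": [0,0,0],"roll": 0},{"xyz": [0,0,0],"roll": 0},{"xyz": [0,0,0],"roll": 0},{"xyz": [0,0,0],"roll": 0},{"xyz": [0,0,0],"roll": 0},{"xyz": [0,0,0],"roll": 0},{"xyz": [0,0,0],"roll": 0}])

```text
time_s: 4.53
position: [0.4896, -0.095, 0.1613]
eef_rot: [0.056, 0.998, -0.0, 0.0]
ft_force: [-0.8, 0.1, 0.5]
finger_gap: 0.0005
grasp_force: 0.0
```

```bash
python3 - <<'E'
from h import *
o=env.get_obs();print(o['time_s'],o['position'],o['ft_force'])
im=env.read_camera('scene')[:,:,::-1];a=cv2.resize(im[150:310,220:380],(480,480),interpolation=2)
cv2.imwrite('pics/cap2.png',a)
E
```

```text
4.5333 [ 0.48960385 -0.09498237  0.1613198 ] [-0.79695778  0.12754074  0.53595846]
```

View pics/cap2.png

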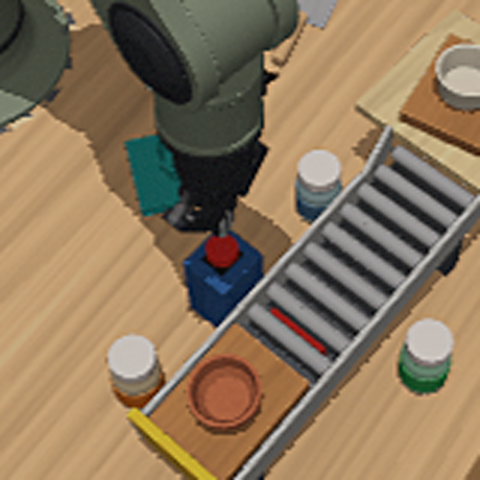

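The stop is locked down, the blade (297,330) is flush, and batt1 rests against the yellow stop (225,390). Second press.

Call:
play_rows(motion=[{"xyz": [0,0,15],"roll": 0},{"xyz": [0,0,30],"roll": 0},{"xyz": [0,0,38],"roll": 0},{"xyz": [0,0,43],"roll": 0},{"xyz": [0,0,44],"roll": 0},{"xyz": [0,0,45],"roll": 0},{"xyz": [0,0,45],"roll": 0}])

```text
time_s: 5.17
position: [0.4897, -0.0951, 0.1177]
eef_rot: [0.056, 0.998, 0.0, 0.0]
ft_force: [-10.5, 2.2, 32.8]
finger_gap: 0.0004
grasp_force: 16.8
```

Call:
play_rows(motion=[{"xyz": [0,0,-8],"roll": 0},{"xyz": [0,0,-20],"roll": 0},{"xyz": [0,0,-40],"roll": 0},{"xyz": [0,0,-70],"roll": 0},{"xyz": [0,0,-105],"roll": 0},{"xyz": [0,0,-105],"roll": 0}])

```text
time_s: 5.67
position: [0.4917, -0.0955, 0.2268]
eef_rot: [0.056, 0.998, -0.0, 0.003]
ft_force: [1.5, -0.3, 0.2]
finger_gap: -0.0002
grasp_force: 0.0
```

```bash
python3 - <<'E'
from h import *
o=env.get_obs();print(o['time_s'],o['position'],o['ft_force'])
im=env.read_camera('scene')[:,:,::-1];a=cv2.resize(im[150:310,220:420],(600,480),interpolation=2)
cv2.imwrite('pics/cap3.png',a)
d=np.load('lane.npz');R,t,th=d['R'],d['t'],d['th']
q=R.T@(o['position'][:2]-t);print('tcp lane',q)
E
```

```text
5.6667 [ 0.49170459 -0.09554933  0.22678863] [ 1.49083606 -0.34868673  0.22805249]
tcp lane [-0.10245064 -0.12581961]
```

View pics/cap3.png

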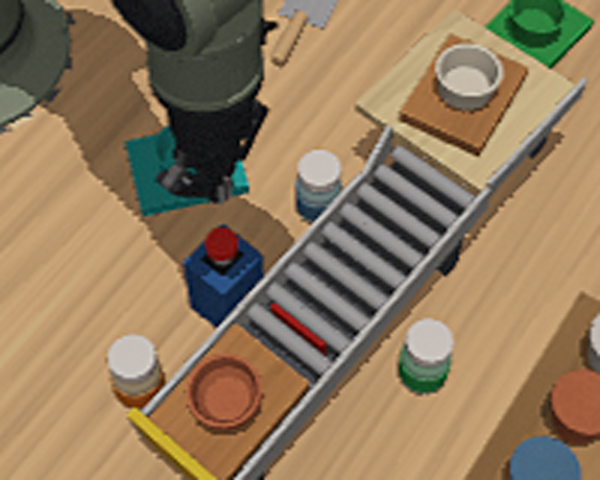

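The cap and blade are back up (cap 221,240), batt1 is at the end stop, and batt2 still sits on the deck. I'll move to the -x side of batt2 with the fingers half open.

Call:
play_rows(motion=[{"xyz": [2,41,0],"roll": 0},{"xyz": [4,82,0],"roll": 0},{"xyz": [7,123,0],"roll": 0},{"xyz": [10,164,0],"roll": 0},{"xyz": [12,205,0],"roll": 0},{"xyz": [14,246,0],"roll": 0},{"xyz": [16,287,0],"roll": 0},{"xyz": [17,325,0],"roll": 0}], fingers=-0.2)

```text
time_s: 6.38
position: [0.508, 0.2323, 0.2208]
eef_rot: [0.055, 0.998, -0.0, -0.0]
ft_force: [-0.0, -0.2, -0.1]
finger_gap: 0.0512
grasp_force: 0.0
```

Call:
play_rows(motion=[{"xyz": [0,0,30],"roll": 0},{"xyz": [0,0,50],"roll": 0},{"xyz": [0,0,70],"roll": 0},{"xyz": [0,0,70],"roll": 0},{"xyz": [0,0,70],"roll": 0},{"xyz": [0,0,70],"roll": 0}])

```text
time_s: 6.88
position: [0.5091, 0.2299, 0.1521]
eef_rot: [0.056, 0.998, 0.0, 0.0]
ft_force: [-1.2, -0.2, 0.4]
finger_gap: 0.0514
grasp_force: 0.0
```

```bash
python3 - <<'E'
from h import *
o=env.get_obs();print(o['time_s'],o['position'],o['ft_force'],o['finger_gap'])
d=np.load('lane.npz');R,t,th=d['R'],d['t'],d['th']
print('tcp lane',R.T@(o['position'][:2]-t))
a=env.read_camera('wrist')[:,:,::-1].copy()
for p in [(-.125,.113,.1124),(-.125,.3,.1124),(.057,.113,.1324),(.057,.3,.1324)]:
    u=proj('wrist',np.r_[R@p[:2]+t,p[2]]);print(u);cv2.circle(a,tuple(int(v) for v in u),4,(0,255,255),1)
b=env.read_camera('scene')[:,:,::-1][110:230,280:440]
cv2.imwrite('pics/w1.png',a);cv2.imwrite('pics/s1.png',cv2.resize(b,None,fx=4,fy=4,interpolation=2))
E
```

```text
6.8833 [0.50913765 0.22986346 0.15212008] [-1.20865265 -0.19386786  0.4106741 ] 0.05140908255114475
tcp lane [-0.12134731  0.19951146]
[191.65763051 220.34188692]
[467.66328093 219.95029562]
[226.10555996 410.73291099]
[428.62580578 408.45500454]
```

View pics/w1.png

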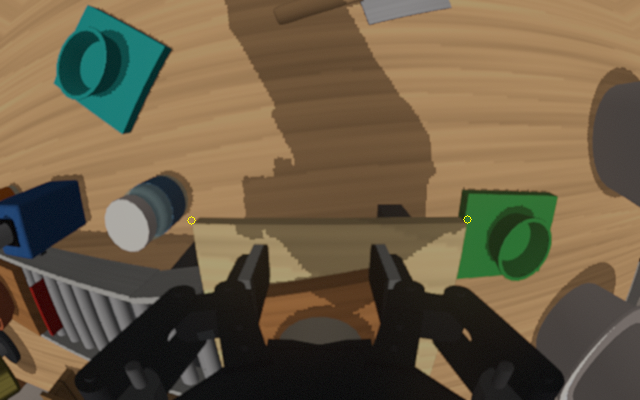

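The wrist view confirms the lane fit: deck corners land at (192,220) and (467,220). The fingers stand clear on the -x side of batt2's edge (v≈285). I'll lower and push gently toward the fence.

Call:
play_rows(motion=[{"xyz": [0,0,15],"roll": 0},{"xyz": [0,0,28],"roll": 0},{"xyz": [0,0,34],"roll": 0},{"xyz": [0,0,34],"roll": 0},{"xyz": [0,0,34],"roll": 0}])

```text
time_s: 7.4
position: [0.509, 0.2299, 0.1179]
eef_rot: [0.056, 0.998, 0.0, 0.0]
ft_force: [0.7, -0.7, -0.1]
finger_gap: 0.0515
grasp_force: 0.0
```

Call:
play_rows(motion=[{"xyz": [-5,0,0],"roll": 0},{"xyz": [-10,0,0],"roll": 0},{"xyz": [-15,0,0],"roll": 0},{"xyz": [-20,0,0],"roll": 0},{"xyz": [-25,0,0],"roll": 0},{"xyz": [-30,0,0],"roll": 0},{"xyz": [-35,0,0],"roll": 0},{"xyz": [-40,0,0],"roll": 0}])

```text
time_s: 8.07
position: [0.5489, 0.2256, 0.1173]
eef_rot: [0.055, 0.998, 0.0, -0.0]
ft_force: [-4.6, 2.4, 3.3]
finger_gap: 0.0511
grasp_force: 2.3
```

```bash
python3 - <<'E'
from h import *
o=env.get_obs();print(o['time_s'],o['position'],o['ft_force'],o['finger_gap'])
d=np.load('lane.npz');R,t,th=d['R'],d['t'],d['th']
print('tcp lane',R.T@(o['position'][:2]-t))
a=env.read_camera('wrist')[200:,:,::-1];b=env.read_camera('scene')[:,:,::-1][120:220,300:460]
cv2.imwrite('pics/ws2.png',np.vstack([a,cv2.resize(b,(640,400),interpolation=2)]))
E
```

```text
8.0667 [0.54888138 0.22556055 0.11728443] [-4.63743681  2.44373183  3.27749016] 0.05108768341552521
tcp lane [-0.08137161  0.19965914]
```

View pics/ws2.png

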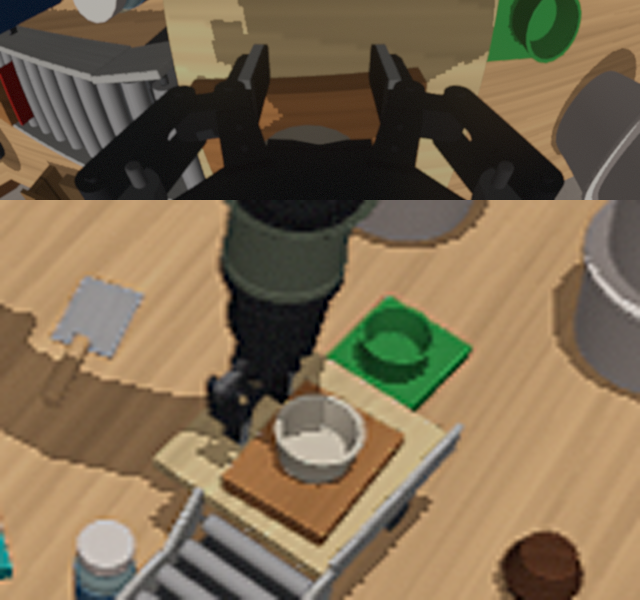

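The batt is turning nearly square to the lane, and the fingers are on its -x edge, clear of the pot. I'll keep going until it meets the fence (TCP lane x≈-57).

Call:
play_rows(motion=[{"xyz": [-4,0,0],"roll": 0},{"xyz": [-8,0,0],"roll": 0},{"xyz": [-12,0,0],"roll": 0},{"xyz": [-16,0,0],"roll": 0},{"xyz": [-19,0,0],"roll": 0},{"xyz": [-19,0,0],"roll": 0}])

```text
time_s: 8.67
position: [0.5682, 0.223, 0.1172]
eef_rot: [0.056, 0.998, -0.0, 0.0]
ft_force: [0.2, 0.0, -0.4]
finger_gap: 0.0514
grasp_force: 0.0
```

Call:
play_rows(motion=[{"xyz": [-1,0,0],"roll": 0},{"xyz": [-2,0,0],"roll": 0},{"xyz": [-3,0,0],"roll": 0},{"xyz": [-3,0,0],"roll": 0}])

```text
time_s: 9.0
position: [0.5704, 0.2229, 0.1173]
eef_rot: [0.056, 0.998, -0.0, -0.0]
ft_force: [-2.7, -0.3, 0.4]
finger_gap: 0.0514
grasp_force: 1.1
```

Call:
play_rows(motion=[{"xyz": [-1,0,0],"roll": 0},{"xyz": [-2,0,0],"roll": 0},{"xyz": [-2,0,0],"roll": 0}])

```text
time_s: 9.25
position: [0.5726, 0.2228, 0.1173]
eef_rot: [0.056, 0.998, 0.0, 0.0]
ft_force: [-2.1, 0.1, 0.0]
finger_gap: 0.0513
grasp_force: 0.8
```

Call:
play_rows(motion=[{"xyz": [-1,0,0],"roll": 0},{"xyz": [-2,0,0],"roll": 0},{"xyz": [-2,0,0],"roll": 0}])

```text
time_s: 9.5
position: [0.5741, 0.2226, 0.1172]
eef_rot: [0.056, 0.998, -0.0, -0.0]
ft_force: [-5.0, -0.0, 0.9]
finger_gap: 0.0513
grasp_force: 2.8
```

Call:
play_rows(motion=[{"xyz": [-1,0,0],"roll": 0},{"xyz": [-1,0,0],"roll": 0}])

```text
time_s: 9.67
position: [0.5742, 0.2226, 0.1172]
eef_rot: [0.055, 0.998, -0.0, -0.001]
ft_force: [-12.6, -0.4, 6.2]
finger_gap: 0.0514
grasp_force: 6.0
```

```bash
python3 - <<'E'
from h import *
o=env.get_obs();print(o['time_s'],o['position'],o['ft_force'],o['finger_gap'])
d=np.load('lane.npz');R,t,th=d['R'],d['t'],d['th']
print('tcp lane',R.T@(o['position'][:2]-t))
im=env.read_camera('top')[:,:,::-1]
cv2.imwrite('pics/t3.png',cv2.resize(im[112:222,218:448],None,fx=3.4,fy=3.4,interpolation=2))
E
```

```text
9.6667 [0.57416357 0.22257721 0.11720736] [-12.6128438   -0.42985801   6.21845123] 0.051366698533406634
tcp lane [-0.05591445  0.19950847]
```

View pics/t3.png

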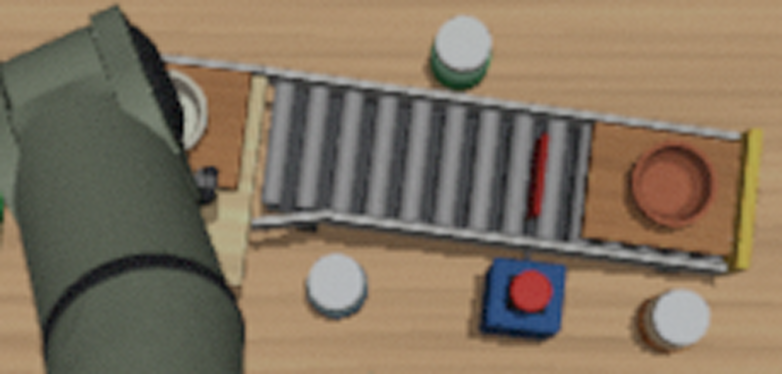

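Batt2 lies flat against the fence, square to the lane, with its leading edge at about lane y=+127. Blade and batt1 are fine. Next I back off, lift, and go round to the +y end with a quarter turn.

Call:
play_rows(motion=[{"xyz": [8,0,0],"roll": 0},{"xyz": [20,0,0],"roll": 0},{"xyz": [22,0,-25],"roll": 0},{"xyz": [22,0,-60],"roll": 0},{"xyz": [22,0,-95],"roll": 0},{"xyz": [22,0,-95],"roll": 0}])

```text
time_s: 10.22
position: [0.5561, 0.2258, 0.2188]
eef_rot: [0.056, 0.998, 0.002, 0.004]
ft_force: [1.7, 0.5, 0.1]
finger_gap: 0.0508
grasp_force: 0.0
```

```bash
python3 - <<'E'
from h import *
o=env.get_obs();print(o['time_s'],o['position'],o['joint_positions'])
d=np.load('lane.npz');R,t,th=d['R'],d['t'],d['th']
print('tcp lane',R.T@(o['position'][:2]-t))
E
```

```text
10.2167 [0.55610551 0.22580774 0.21882009] [-0.53534704  0.49143437  0.0721705   1.69354277 -0.04142582  0.94870931
  1.01126497]
tcp lane [-0.07421988  0.2007089 ]
```

Call:
play_rows(motion=[{"xyz": [-5,15,0],"roll": 7},{"xyz": [-15,30,0],"roll": 14},{"xyz": [-25,45,0],"roll": 21},{"xyz": [-35,60,0],"roll": 28},{"xyz": [-45,72,0],"roll": 35},{"xyz": [-57,82,0],"roll": 42},{"xyz": [-69,90,0],"roll": 49},{"xyz": [-80,90,0],"roll": 56}])

```text
time_s: 10.88
position: [0.6435, 0.3075, 0.2122]
eef_rot: [0.52, 0.854, 0.001, 0.0]
ft_force: [-0.1, 0.4, -0.2]
finger_gap: 0.0514
grasp_force: 0.0
```

Call:
play_rows(motion=[{"xyz": [0,0,0],"roll": 7},{"xyz": [0,0,0],"roll": 14},{"xyz": [0,0,0],"roll": 21},{"xyz": [0,0,0],"roll": 28},{"xyz": [0,0,0],"roll": 34},{"xyz": [0,0,0],"roll": 34},{"xyz": [0,0,0],"roll": 34}])

```text
time_s: 11.47
position: [0.6431, 0.3056, 0.2123]
eef_rot: [0.744, 0.668, 0.0, 0.0]
ft_force: [0.2, 0.7, 0.5]
finger_gap: 0.0515
grasp_force: 0.0
```

```bash
python3 - <<'E'
from h import *
o=env.get_obs();print(o['time_s'],o['position'],o['eef_rot'],o['finger_gap'])
d=np.load('lane.npz');R,t,th=d['R'],d['t'],d['th']
q=o['eef_rot'];x=np.array([1-2*(q[1]**2+q[2]**2),2*(q[0]*q[1]+q[2]*q[3])])
print('tcp lane',R.T@(o['position'][:2]-t),'toolx in lane',R.T@x)
im=env.read_camera('wrist')[:,:,::-1].copy()
h=cv2.cvtColor(im,cv2.COLOR_BGR2HSV)
for p in [(.004,.257),(-.046,.257),(.054,.257),(-.125,.3),(.057,.3)]:
    z=.1304 if p[1]<.3 else .1124
    u=proj('wrist',np.r_[R@p+t,z]);cv2.circle(im,tuple(int(v) for v in u),4,(0,255,255),1);print(p,u)
cv2.imwrite('pics/w4.png',im)
E
```

```text
11.4667 [0.64305906 0.30557511 0.21227757] [7.44118492e-01 6.68047546e-01 1.46617494e-04 3.51757143e-04] 0.051456161375718144
tcp lane [0.00331449 0.2896593 ] toolx in lane [-0.0039076   0.99999233]
(0.004, 0.257) [318.72959863 244.47100943]
(-0.046, 0.257) [256.96882981 243.65149253]
(0.054, 0.257) [380.44809436 244.11516959]
(-0.125, 0.3) [171.52970249 186.99986519]
(0.057, 0.3) [383.50514491 187.0393618 ]
```

View pics/w4.png

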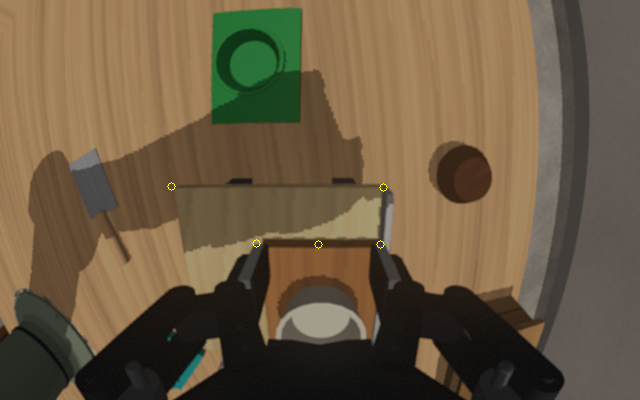

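Batt2's trailing edge sits at the predicted lane y≈+257 (v≈244). The fingers are centred on it, about 22 mm upstream. I'll lower, then push along the fence.

Call:
play_rows(motion=[{"xyz": [0,0,35],"roll": 0},{"xyz": [0,0,65],"roll": 0},{"xyz": [0,0,85],"roll": 0},{"xyz": [0,0,95],"roll": 0},{"xyz": [0,0,95],"roll": 0},{"xyz": [0,0,95],"roll": 0}])

```text
time_s: 12.02
position: [0.6435, 0.3054, 0.1181]
eef_rot: [0.745, 0.667, 0.0, 0.0]
ft_force: [-0.5, 0.0, -0.2]
finger_gap: 0.0514
grasp_force: 0.0
```

Call:
play_rows(motion=[{"xyz": [-10,0,0],"roll": 0},{"xyz": [-18,0,0],"roll": 0},{"xyz": [-24,0,0],"roll": 0},{"xyz": [-30,0,0],"roll": 0},{"xyz": [-36,0,0],"roll": 0},{"xyz": [-42,0,0],"roll": 0},{"xyz": [-48,0,0],"roll": 0},{"xyz": [-54,0,0],"roll": 0}])

```text
time_s: 12.68
position: [0.6376, 0.2525, 0.1186]
eef_rot: [0.745, 0.667, 0.002, -0.0]
ft_force: [0.5, 6.5, 5.6]
finger_gap: 0.0513
grasp_force: 3.5
```

Call:
play_rows(motion=[{"xyz": [-6,0,0],"roll": 0},{"xyz": [-12,0,0],"roll": 0},{"xyz": [-18,0,0],"roll": 0},{"xyz": [-24,0,0],"roll": 0},{"xyz": [-30,0,0],"roll": 0},{"xyz": [-36,0,0],"roll": 0},{"xyz": [-42,0,0],"roll": 0}])

```text
time_s: 13.27
position: [0.6329, 0.2107, 0.1185]
eef_rot: [0.745, 0.667, 0.001, -0.0]
ft_force: [0.8, 6.3, 4.9]
finger_gap: 0.0511
grasp_force: 3.4
```

```bash
python3 - <<'E'
from h import *
o=env.get_obs();print(o['time_s'],o['position'],o['ft_force'],o['finger_gap'])
d=np.load('lane.npz');R,t,th=d['R'],d['t'],d['th']
print('tcp lane',R.T@(o['position'][:2]-t))
im=env.read_camera('scene')[:,:,::-1]
cv2.imwrite('pics/s5.png',cv2.resize(im[120:320,240:460],None,fx=3,fy=3,interpolation=2))
E
```

```text
13.2667 [0.63287834 0.2106816  0.11853853] [0.77244056 6.32229119 4.9346326 ] 0.05108569771690339
tcp lane [0.00375955 0.19422227]
```

View pics/s5.png

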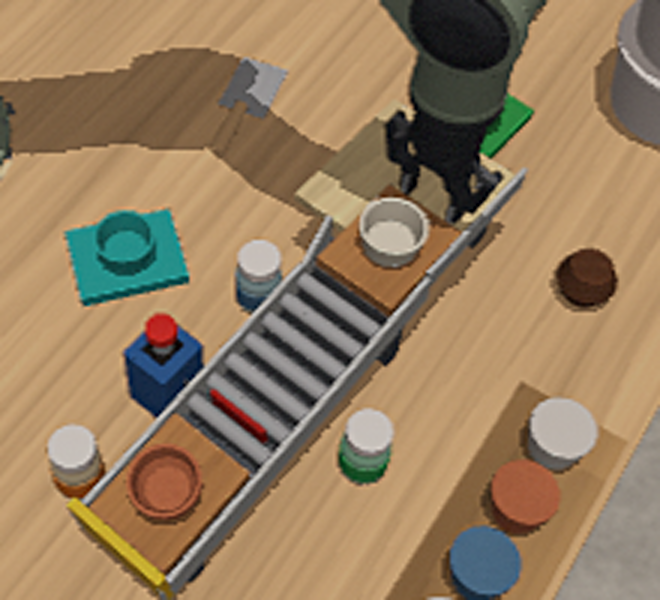

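The batt is straight on the lane and entering the rails. That was my 11th viewed picture, one over the limit of 10, so from here I check by numbers only. Final push: about 22–28 mm.

Call:
play_rows(motion=[{"xyz": [-5,0,0],"roll": 0},{"xyz": [-10,0,0],"roll": 0},{"xyz": [-14,0,0],"roll": 0},{"xyz": [-18,0,0],"roll": 0},{"xyz": [-22,0,0],"roll": 0},{"xyz": [-25,0,0],"roll": 0},{"xyz": [-28,0,0],"roll": 0},{"xyz": [-28,0,0],"roll": 0}])

```text
time_s: 13.98
position: [0.6294, 0.1816, 0.1179]
eef_rot: [0.745, 0.667, 0.0, 0.0]
ft_force: [-0.7, -0.1, -0.5]
finger_gap: 0.0514
grasp_force: 0.0
```

Call:
play_rows(motion=[{"xyz": [15,0,0],"roll": 0},{"xyz": [15,0,0],"roll": 0},{"xyz": [15,0,-35],"roll": 0},{"xyz": [15,0,-75],"roll": 0},{"xyz": [15,0,-100],"roll": 0},{"xyz": [15,0,-100],"roll": 0},{"xyz": [15,0,-100],"roll": 0},{"xyz": [15,0,-100],"roll": 0}])

```text
time_s: 14.65
position: [0.6305, 0.1972, 0.2167]
eef_rot: [0.745, 0.667, -0.0, -0.0]
ft_force: [-0.7, -0.4, -1.3]
finger_gap: 0.0509
grasp_force: 0.0
```

Call:
play_rows(motion=[{"xyz": [35,0,0],"roll": 0},{"xyz": [70,0,0],"roll": 0},{"xyz": [70,0,0],"roll": 0},{"xyz": [70,0,0],"roll": 0},{"xyz": [70,0,0],"roll": 0},{"xyz": [70,0,0],"roll": 0},{"xyz": [70,0,0],"roll": 0},{"xyz": [70,0,0],"roll": 0}])

```text
time_s: 15.32
position: [0.6388, 0.2658, 0.2173]
eef_rot: [0.746, 0.666, -0.0, 0.0]
ft_force: [0.5, -0.4, -0.4]
finger_gap: 0.0516
grasp_force: 0.0
```

```bash
cat > chk.py <<'E'
from h import *
o=env.get_obs();print(o['time_s'],o['position'],o['ft_force'])
d=np.load('lane.npz');R,t,th=d['R'],d['t'],d['th']
im=env.read_camera('top');h=cv2.cvtColor(im,cv2.COLOR_RGB2HSV)
def show(name,m,z,amin):
    n,_,s,c=cv2.connectedComponentsWithStats(m)
    for i in range(1,n):
        q=R.T@(onz('top',*c[i],z)[:2]-t)*1000
        if s[i][4]>=amin and abs(q[0])<150 and -320<q[1]<320: print(name,s[i].tolist(),'lane mm',q.round(1))
show('brown',cv2.inRange(h,np.array([6,110,60]),np.array([16,200,180])),.105,100)
show('whitepot',cv2.inRange(h,np.array([20,0,120]),np.array([60,40,255])),.14,60)
show('red',cv2.inRange(h,np.array([0,180,90]),np.array([6,255,255])),.1,8)
E
python3 chk.py
```

```text
15.3167 [0.6387505  0.26582221 0.21727591] [ 0.51369862 -0.410562   -0.43686563]
brown [331, 139, 47, 40, 963] lane mm [  0.2 -57.9]
brown [389, 148, 47, 40, 1509] lane mm [ 1.000e-01 -2.303e+02]
whitepot [224, 105, 12, 17, 121] lane mm [ 86.2 309.5]
whitepot [344, 145, 25, 25, 401] lane mm [  1.8 -62.5]
whitepot [313, 173, 92, 15, 190] lane mm [-61.2 -79. ]
red [368, 193, 5, 10, 12] lane mm [-101.2 -118. ]
```

Call:
play_rows(motion=[{"xyz": [0,0,0],"roll": 0},{"xyz": [0,0,0],"roll": 0},{"xyz": [0,0,0],"roll": 0},{"xyz": [0,0,0],"roll": 0},{"xyz": [0,0,0],"roll": 0},{"xyz": [0,0,0],"roll": 0},{"xyz": [0,0,0],"roll": 0},{"xyz": [0,0,0],"roll": 0}])

```text
time_s: 16.03
position: [0.6387, 0.2667, 0.2173]
eef_rot: [0.745, 0.667, -0.0, 0.0]
ft_force: [0.9, 0.2, 0.5]
finger_gap: 0.0513
grasp_force: 0.0
```

```bash
python3 chk.py; python3 - <<'E'
from h import *
h=cv2.cvtColor(env.read_camera('scene'),cv2.COLOR_RGB2HSV)
m=cv2.inRange(h,np.array([0,180,90]),np.array([6,255,255]));n,_,s,c=cv2.connectedComponentsWithStats(m)
print([(s[i].tolist(),c[i]) for i in range(1,n) if s[i][4]>20], 'start cap was 293.4,229.7')
E
```

```text
16.0333 [0.63866812 0.26670028 0.21731247] [0.94040916 0.17434076 0.51485393]
brown [330, 139, 48, 40, 962] lane mm [  0.4 -57.6]
brown [389, 148, 47, 39, 1511] lane mm [  -0.  -230.2]
whitepot [222, 107, 13, 16, 120] lane mm [ 86.3 311.7]
whitepot [344, 145, 25, 25, 402] lane mm [  1.9 -62.3]
whitepot [326, 175, 26, 6, 60] lane mm [-60.3 -23.2]
whitepot [353, 179, 79, 13, 152] lane mm [ -62.7 -172.7]
red [368, 198, 4, 5, 8] lane mm [-108.  -119.4]
[([289, 225, 10, 11, 88], array([293.40909091, 229.64772727])), ([310, 250, 19, 15, 50], array([319.18, 257.  ]))] start cap was 293.4,229.7
```

The cap is back up at its starting pixel, and both batts rest still where they should.

```bash
python3 -c "
from station import env
print(env.close_job())"
```

```text
the job is handed in; nothing more can be done
None
```

The job is done and handed in at about 16 s: batt1 is at the end stop, the middle stop is back up and batt2 rests against it (no verdict came back); I viewed 11 pictures, one over the limit of 10.

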